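# Register a jar carrier and turn its label to the code reader

### The job

Slide the grey rotary carrier along the bench, without lifting it, until it sits flush against both metal stops of the reading station, with its jar's label turned to face the reader's window squarely (the upright post on the turntable is there to turn it). Then press the button on top of the reader fully down and let it go, leaving the carrier and label in place and the other things on the bench where they are.

Things in the scene. Friction and masses are not known exactly. Their poses are not given: they have to be found in the camera images.
- carrier: Loose grey square block, 160 x 160 x 45 mm, about 0.95 kg with what it carries, slides at about 4 to 7 N; origin at the centre of its underside, x and y along its sides, z up. The turntable is set in its top. At the start it stands to the -x, -y side of its place, turned up to 0.3 rad from the station.
- rotor: Aluminium turntable (radius 75 mm, top 53 mm above the bench) on the carrier, an amber jar (radius 34 mm, white cap, top at 111 mm) clamped fast at its centre. Origin on the turning axis at the carrier's centre, 45 mm above the bench; z up; x points from the axis to the label's middle. Turns both ways over half a turn against light friction (about 1 N at the post); stays where left.
- label (a point): Middle of the white paper label with black bars on the jar's side, 34 mm from the turning axis, 75 mm above the bench. The label is 36 mm high and covers about 95 degrees of the jar.
- post_top (a point): Centre of the top of the upright steel post (diameter 14 mm, 36 mm tall, from 53 to 89 mm above the bench), 66 mm from the turning axis, straight across the axis from the label. There is a 25 mm gap between post and jar.
- station: Fixed reading station: two stops and the reader. Origin on the bench where the contact faces of the stops, extended, meet; z up. The carrier is home with its centre at x = -0.08, y = -0.08 m here, sides parallel. The white reader block, 110 x 90 x 125 mm, stands beyond the side stop, front face at y = +0.035 m, centred on x = -0.08, looking towards -y.
- back_stop (a point): Middle of the top edge of the back stop's contact face: aluminium bar 280 mm long, 12 mm thick, 25 mm high; the face is the station's plane x = 0, facing -x, from y = -0.30 to -0.02 m.
- side_stop (a point): Middle of the top edge of the side stop's contact face: aluminium bar 120 mm long, 12 mm thick, 25 mm high; the face is the station's plane y = 0, facing -y, from x = -0.14 to -0.02 m.
- window (a point): Middle of the reader's dark window (54 x 34 mm), on its front face, 80 mm above the bench; at x = -0.08, y = +0.033 m in the station's frame.
- scan_top (a point): Centre of the top of the round grey push button (radius 16 mm) on top of the reader, about 143 mm above the bench. Press straight down.
- scan (a joint): Travel of the button: 0 when up, 0.006 m when fully down; a spring returns it, fully down takes 5 N.
- empty_rack: Orange tube rack 100 x 200 x 50 mm, empty; origin at the underside. Leave it alone.
- spare_jar: Amber jar with white cap and no label, 68 mm across, 58 mm high, standing loose on the bench; origin at the underside. Leave it alone.
- barcode_gun: Black hand-held scanner lying on its side, about 130 x 130 x 42 mm; origin at the underside. Leave it alone.
- mouse: Black computer mouse 100 x 60 x 32 mm; origin at the underside. Leave it alone.

How it is judged:
On the way, in this order (a step that is already met when the one before it is completed fails the run):
1. the carrier is home against both stops and the label faces the window (x of carrier in the frame of station between -0.083 and -0.077 m and y of carrier in the frame of station between -0.083 and -0.077 m and angle between the x axis of carrier and the x axis of station, either way round below 0.04 rad and height (world z) of carrier below 0.004 m and angle between the x axis of rotor and the y axis of station, either way round below 0.2 rad and y of label in the frame of station above -0.07 m), for 0.2 s.
2. the reader's button is pressed down with carrier and label in place (all of step 1 and value of joint scan above 0.0045 m), for 0.05 s.
At the end, for the whole second after the job is handed in: After the button was pressed (4.5 mm or more) with all in place and let up again: the carrier stands on the bench within 3 mm of both stops and 0.04 rad of parallel to them, the label faces the reader within 0.2 rad, the button is up and all is at rest (all of step 1 and value of joint scan below 0.0015 m and linear speed of carrier below 0.01 m/s and angular speed of rotor below 0.05 rad/s); the robot touches nothing.
It fails at once if the carrier is lifted off the bench or tipped (height (world z) of carrier above 0.012 m or angle between carrier's own z axis and vertical above 0.12 rad).
It fails at once if another thing on the bench is moved by more than 30 mm (distance of any of empty_rack, spare_jar, barcode_gun, mouse from where it was at the start of the episode above 0.03 m).
It also fails if it takes over 72 s, if anything falls off the work surface, if the arm or the gripper's body presses on something with over 40 N, if the wrist force passes 120 N, or if a joint passes its speed limit or range.

### The arm

A 6-joint arm with a two-finger parallel gripper is mounted at the origin on the work surface. World frame = base frame: x ahead of the robot, y to its left, z up, the work surface at z = 0. Lengths are in m, angles in rad, forces in N, time in s.
With the tool pointing down it reaches from about 0.35 to 0.975 m from the base axis. Payload 4.9 kg.
Tool frame: the origin (TCP) lies midway between the tips of the shut fingers; the grasp point (between the pads) lies 19 mm behind it (manip.hold_point_z is the distance from the TCP to the grasp point, in m); z points along the fingers, y is the line along which they close (so a half turn about z gives the same grasp; the last joint's range is limited). The gripper opens to 85 mm and grips with 20 to 120 N. Pads are 22 mm wide; open, the fingers measure 114 mm over their backs; the gripper's body (76 mm by 85 mm) begins 54 mm behind the grasp point. The pads swing forward as they close: fully open they stand 13 mm farther back than shut.
Start: joints at [-1.332, 0.053, 1.613, -0, 1.476, -0.119], TCP at [0.219, -0.585, 0.231] pointing down, gripper open.
Joint ranges: [-3.01, 3.01], [-1.01, 2.22], [0.06, 2.58], [-1.02, 4.17], [0.09, 2.62], [-3.14, 3.14]. Speed limits (rad/s): [2.57, 2.57, 3.14, 3.14, 3.14, 3.14].

### API

Orientations are given as [roll, pitch, yaw] about the fixed x, y, z axes, in that order (R = Rz(yaw) Ry(pitch) Rx(roll)).
In Python, from workcell import manip gives the robot as it stands.
- The arm moves only by the shell command python3 -m pendant 'ROWS' [OPENING] [FORCE]. ROWS is JSON, a list of rows, each a list of 2 entries, a list of its own where there are three numbers: the shift along the tool's x, y, z in cm, then the turn about the tool's z in degrees. In form: [[[x, y, z], spin], ...]. A call has 1 to 12 rows; each row is the pose to reach, as a shift and turn from the pose commanded when the call began, along the tool's axes at that moment; what a row does not reach only later rows make up. A row lasts 1/10 s, in which the tool goes at most 50 mm and 8.59 degrees, less where a joint would pass 70% of its speed; a pose out of reach is approached as far as the arm can. A call with a gripper value outside its range is refused whole. OPENING is the opening, from 0 (shut) to 1 (fully open), set as the call begins (- or left out, the last holds). The fingers move at their own pace and stop on an object; FORCE is the grip in N (left out, the last holds). Time passes only in rows, so rows that repeat a pose let the fingers close. It gives the time, the measured TCP pose, the force, the opening and the grip force at its end, in the units of the state.
- manip.read_state(): the state, without advancing time (a new reading comes with each control period).
- manip.snapshot(name): name is "side" or "top"; returns (picture, depth): 480x640x3 uint8, red, green, blue; 480x640 float32, m along the optical axis (not along the pixel's ray), 0 where there is no reading.
- manip.camera_model(name): a dict with "fx", "fy", "cx", "cy" (pixels), "eye" and "rotation" of the camera in the world. Camera axes: x right, y up, looking along -z (the intrinsics and any distortion apply to the point x, -y, -z); pixel columns grow to the right and rows downward; lengths in m; the calibration is good to about 2 mm. A picture is of the moment at which its call begins. camera_model takes no time and is no camera call.
- manip.close_job(): hands the job in; it is judged then, once.
The state is a dict: "time_s": time; "joint_pos": joint angles; "qd": joint speeds; "tau": joint torques, N m; "position": TCP position; "tool_rot": TCP orientation; "contact_force": force on the tool from outside, world axes, zero at the start; "torque": the same for the moment, N m; "gripper_width": finger opening in m; "gripper_force": force on a finger pad.
Only numpy, scipy, OpenCV 4.12 (cv2) and the standard library are available. Lean on these libraries where they do the work, as an engineer would, in place of code of your own. Each camera call takes 0.05 s, during which the arm holds its last target. There are 200 camera calls.

## Working session

There is one attempt and no reset: what is moved stays moved. The work goes in short steps, Python scripts to look and compute and a shell command to move; the robot and the scene stay as the last step left them, time stands still between calls to the robot, and variables do not carry over. Pictures are saved under pics/ and viewed, at most 10 in all, crops included, and the job is handed in when it is done.

```bash
mkdir -p pics; ls
python3 - <<'E'
from workcell import manip
import cv2,numpy as np
for n in("top","side"):
    p,d=manip.snapshot(n); np.savez(f"pics/{n}0.npz",p=p,d=d); cv2.imwrite(f"pics/{n}0.png",p[:,:,::-1]); print(manip.camera_model(n))
s=manip.read_state(); print(s)
E
```

```text
pics
{'fx': 551.8201981283304, 'fy': 551.8201981283304, 'cx': 316.8401097500048, 'cy': 247.71711485381044, 'eye': array([0.3541641 , 0.02511117, 1.32398721]), 'rotation': array([ 1.53947882e-01, -9.82051552e-04, -1.57400550e+00])}
{'fx': 450.0344284754921, 'fy': 450.0344284754921, 'cx': 320.5135632516061, 'cy': 240.61718850230338, 'eye': array([0.09209188, 0.81752012, 0.64349832]), 'rotation': array([ 1.04518401, -0.00977421, -2.62363986])}
{'time_s': 0.1, 'joint_pos': array([-1.33199790e+00,  5.33292370e-02,  1.61413319e+00,  1.11891408e-05,
        1.47601147e+00, -1.18956796e-01]), 'qd': array([-0.00038802, -0.00075735, -0.00173671,  0.00108367,  0.00139596,
       -0.00118453]), 'tau': array([ 1.30664233e-03, -3.94903672e+01, -3.71363461e+01, -4.93066511e-05,
        3.93007620e-03, -1.25719663e-05]), 'position': array([ 0.21875387, -0.58487311,  0.23017619]), 'tool_rot': array([-3.13972603e+00, -2.34317109e-04,  3.57753939e-01]), 'contact_force': array([ 0.3765252 , -0.05007758,  0.1573228 ]), 'torque': array([-0.02322395, -0.04122115, -0.00674996]), 'gripper_force': 0.0, 'gripper_width': 0.08538061185868065}
```

View pics/top0.png

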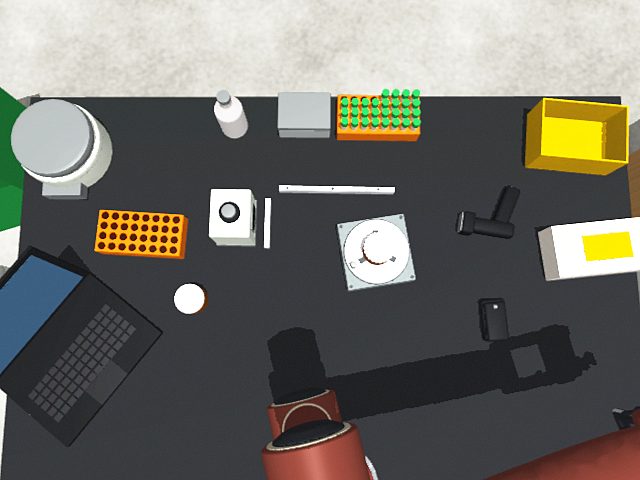

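View pics/side0.png

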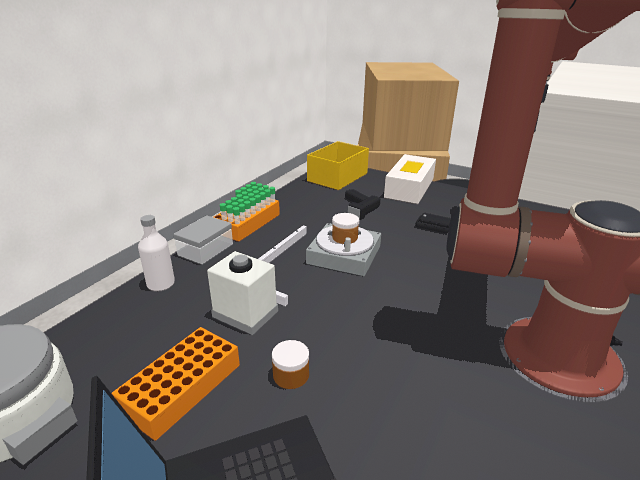

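Top view: carrier at about (377,252), post near (353,264), back stop along row 189 (cols 279–395), side stop at (267,222), reader at (232,216) with its button at (229,211). Side view: post at (347,243), button at (240,262). Image right is −y and image up is +x.

```bash
cat > h.py <<'E'
from workcell import manip
import cv2,numpy as np
from scipy.spatial.transform import Rotation as Ro
def cam(n):
    c=manip.camera_model(n); return c,Ro.from_euler('xyz',c['rotation']).as_matrix()
def ray(n,u,v):
    c,R=cam(n); d=R@np.array([(u-c['cx'])/c['fx'],-(v-c['cy'])/c['fy'],-1.]); return c['eye'],d
def plane(n,u,v,z):
    e,d=ray(n,u,v); return e+d*(z-e[2])/d[2]
def proj(n,P):
    c,R=cam(n); q=R.T@(np.asarray(P)-c['eye']); return np.array([c['cx']-c['fx']*q[0]/q[2],c['cy']+c['fy']*q[1]/q[2]])
def tri(a,b):
    e1,d1=ray('top',*a); e2,d2=ray('side',*b)
    s=np.linalg.lstsq(np.c_[d1,-d2],e2-e1,rcond=None)[0]
    p,q=e1+d1*s[0],e2+d2*s[1]; return (p+q)/2,np.linalg.norm(p-q)
def shot(n,tag):
    p,d=manip.snapshot(n); np.savez(f"pics/{n}{tag}.npz",p=p,d=d); return p,d
E
python3 - <<'E'
from h import *
np.set_printoptions(precision=4,suppress=True)
p=np.load('pics/top0.npz')['p'];d=np.load('pics/top0.npz')['d']
hsv=cv2.cvtColor(p,cv2.COLOR_RGB2HSV)
m=(hsv[:,:,2]>110).astype(np.uint8)
n,l,st,c=cv2.connectedComponentsWithStats(m)
for i in range(1,n):
    if st[i,4]>100 and 180<c[i][0]<430 and 170<c[i][1]<310:
        cs,_=cv2.findContours((l==i).astype(np.uint8),0,2); r=cv2.minAreaRect(cs[0]); print(st[i],c[i],r,cv2.boxPoints(r).round(1).tolist())
for u,v in [(377,252),(353,264),(229,211),(337,190),(267,222),(375,280)]: print(u,v,d[v,u],plane('top',u,v,1.324-d[v,u]))
a=cv2.resize(p[170:310,200:430],None,fx=3.4,fy=3.4,interpolation=2)
cv2.imwrite('pics/c1.png',a[:,:,::-1])
s=np.load('pics/side0.npz')['p']; b=cv2.resize(s[190:340,190:390],None,fx=4,fy=4,interpolation=2); cv2.imwrite('pics/c2.png',b[:,:,::-1])
E
```

```text
[279 185 116   9 859] [335.6938 189.2666] ((336.4862976074219, 189.3648681640625), (115.09661865234375, 7.602216720581055), 0.9093804955482483) [[278.8999938964844, 192.3000030517578], [279.0, 184.6999969482422], [394.1000061035156, 186.5], [394.0, 194.10000610351562]]
[ 209  189   48   57 2159] [232.2691 217.8411] ((232.5, 217.0), (56.0, 47.0), 90.0) [[209.0, 189.0], [256.0, 189.0], [256.0, 245.0], [209.0, 245.0]]
[264 198   7  51 309] [266.9612 222.7087] ((267.0, 223.0), (50.0, 6.0), 90.0) [[264.0, 198.0], [270.0, 198.0], [270.0, 248.0], [264.0, 248.0]]
[221 204  15  14 163] [228.0184 210.5399] ((228.00003051757812, 210.50003051757812), (13.435027122497559, 13.435027122497559), 45.0) [[218.5, 210.5], [228.0, 201.0], [237.5, 210.5], [228.0, 220.0]]
[ 337  214   79   77 4596] [375.9859 251.8599] ((376.189208984375, 251.63511657714844), (68.38996887207031, 68.88317108154297), 80.53767395019531) [[336.6000061035156, 223.60000610351562], [404.5, 212.1999969482422], [415.79998779296875, 279.70001220703125], [347.79998779296875, 291.0]]
[174 284  31  30 743] [188.9569 298.3795] ((189.0, 298.5), (29.0, 30.0), 90.0) [[174.0, 284.0], [204.0, 284.0], [204.0, 313.0], [174.0, 313.0]]
377 252 1.2256118 [ 0.5342 -0.1117  0.0984]
353 264 1.2463216 [ 0.5098 -0.0589  0.0777]
229 211 1.2047642 [0.6246 0.2191 0.1192]
337 190 1.3295988 [ 0.7051 -0.0273 -0.0056]
267 222 1.3195913 [0.6227 0.1444 0.0044]
375 280 1.2684852 [ 0.4753 -0.1106  0.0555]
```

View pics/c1.png

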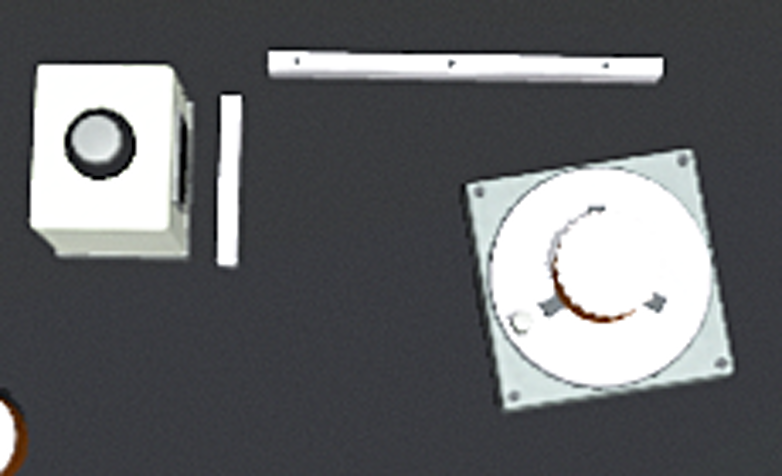

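View pics/c2.png

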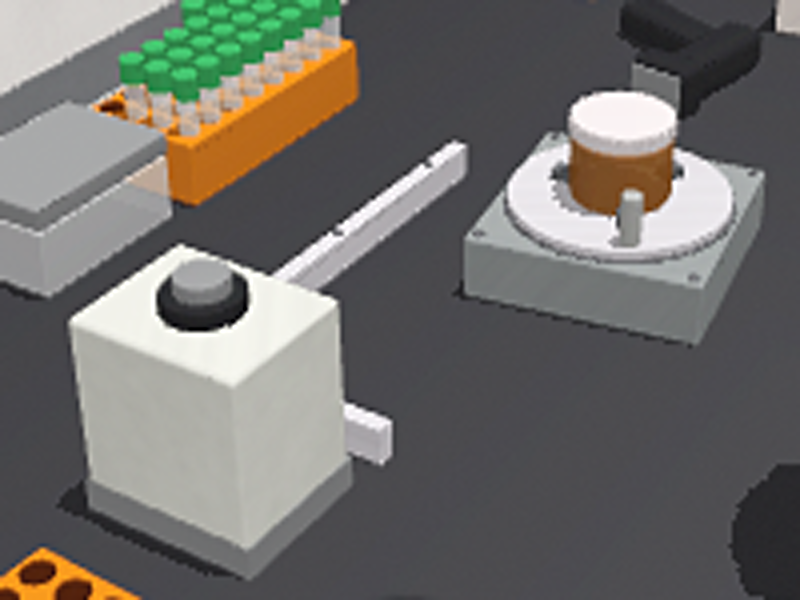

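Crop c1: post top at full-frame (352.9,264.7), carrier top corners at (337,224), (403.5,214), (416,279) and (348.5,291), button top at (228.5,210.6). Crop c2: post top (347.8,239.3), carrier corners (306,249), (363.5,263.5) and (381,234), button top (240.5,260.5).

Run:
```python
from h import *
np.set_printoptions(precision=4,suppress=True)
Z=np.load('pics/top0.npz');p=Z['p'];g=p.min(2).astype(float)
C=lambda x,y:(200+x/3.4-.35,170+y/3.4-.35); S=lambda x,y:(190+x/4-.375,190+y/4-.375)
for nm,a,b in [('post',C(520,320),S(631,195)),('button',C(97,137),S(202,278)),('c++',C(466,184),S(465,238)),('c-+',C(505,411),S(694,293)),('c--',C(734,371),S(764,175)),('bar end far',C(662,58),S(453,142)),('sidestop far lowx -y',C(239,265),S(390,428)),('readertop -y-x',C(172,230),S(337,303))]: print(nm,*tri(a,b))
# carrier rect, z=.045
cs=[plane('top',*C(*q),.045) for q in [(466,184),(692,150),(734,371),(505,411)]]
cs=np.array(cs)[:,:2];print('sides',np.linalg.norm(np.roll(cs,-1,0)-cs,axis=1),'centre',cs.mean(0))
e=(cs[0]-cs[3]+cs[1]-cs[2]);print('yaw carrier',np.arctan2(e[1],e[0]))
# subpixel edges
def cross(line,th=130):
    i=np.where((line[:-1]<th)&(line[1:]>=th))[0]; return [k+(th-line[k])/(line[k+1]-line[k]) for k in i]
pts=[]
for u in range(285,390,3):
    k=cross(g[178:200,u]); pts.append(plane('top',u,178+k[0],.025)[:2])
bl=[]
for u in range(285,390,3):
    k=cross(g[178:203,u][::-1]); bl.append(plane('top',u,202-k[0],0.)[:2])
for P in(np.array(pts),np.array(bl)):
    k=np.polyfit(P[:,1],P[:,0],1);print('back: x=',k,'yaw',-np.arctan(k[0]))
L=[];Rr=[]
for v in range(202,245,3):
    k=cross(g[v,258:276]);L.append(plane('top',258+k[0],v,.025)[:2])
    k=cross(g[v,258:276][::-1]);Rr.append(plane('top',275-k[0],v,0.)[:2]+0)
for P in(np.array(L),np.array(Rr)):
    k=np.polyfit(P[:,0],P[:,1],1);print('side: y=',k,'yaw',np.arctan(k[0]))
```

```text
post [ 0.5084 -0.0573  0.0902] 0.0008771329736111692
button [0.6208 0.2166 0.1433] 0.0018351482574222823
c++ [ 0.609  -0.0242  0.0455] 0.0013924354201692083
c-+ [ 0.4548 -0.0484  0.0402] 0.005284909749322161
c-- [ 0.479  -0.2069  0.0409] 0.0006001395984947391
bar end far [ 0.7048 -0.1655  0.0239] 0.0006209493302033894
sidestop far lowx -y [0.559  0.1363 0.0175] 0.0032364708078501665
readertop -y-x [0.5661 0.1714 0.1201] 0.002954652023591761
sides [0.1594 0.1565 0.1593 0.1597] centre [ 0.5435 -0.1151]
yaw carrier 0.15796840527473766
back: x= [0.021  0.7086] yaw -0.021004897267370065
back: x= [0.0193 0.6969] yaw -0.01927358878855049
side: y= [-0.0199  0.1623] yaw -0.01985942126846711
side: y= [-0.0188  0.1492] yaw -0.018843808224824347
```

```bash
cat >> h.py <<'E'
def rel(x,y,z,yaw,p0=None,y0=None):
    s=manip.read_state(); p=s['position'] if p0 is None else p0
    R=Ro.from_euler('xyz',s['tool_rot']) if y0 is None else Ro.from_euler('xyz',[np.pi,0,y0])
    t=R.inv().apply(np.array([x,y,z])-p)*100
    cur=s['tool_rot'][2] if y0 is None else y0
    return t.round(2).tolist(),round(float(-np.degrees(yaw-cur)),1)
def st():
    s=manip.read_state(); print(round(s['time_s'],2),s['position'].round(4),'yaw',s['tool_rot'][2].round(4),'F',s['contact_force'].round(1),'w',round(s['gripper_width'],4),'j6',s['joint_pos'][5].round(2))
E
python3 -c "
from h import *
print(rel(.425,-.115,.231,-.02))"
```

```text
([35.77, -36.79, -0.01], 21.6)
```

```bash
python3 -m pendant '[[[3.3,-3.3,0],2],[[6.5,-6.7,0],4],[[9.8,-10,0],6],[[13,-13.4,0],8],[[16.3,-16.7,0],10],[[19.5,-20,0],12],[[22.8,-23.4,0],14],[[26,-26.8,0],16],[[29.3,-30.1,0],18],[[32.5,-33.4,0],20],[[35.8,-36.8,0],21.6],[[35.8,-36.8,0],21.6]]' 1; python3 -m pendant '[[[0,0,4],0],[[0,0,8],0],[[0,0,12],0],[[0,0,16],0],[[0,0,19],0],[[0,0,21],0],[[0,0,21],0],[[0,0,21],0]]'; python3 -c "
from h import *
st()"
```

```text
time_s: 1.3
position: [0.4263, -0.1107, 0.2309]
tool_rot: [-3.14, -0.0, -0.011]
contact_force: [-0.8, -1.3, 0.6]
gripper_width: 0.0852
gripper_force: 0.0
time_s: 2.1
position: [0.4251, -0.1158, 0.0214]
tool_rot: [-3.141, 0.001, -0.02]
contact_force: [0.3, 0.9, 0.1]
gripper_width: 0.0856
gripper_force: 0.0
2.1 [ 0.4251 -0.1158  0.0214] yaw -0.0198 F [0.3 0.9 0.1] w 0.0856 j6 1.16
```

```bash
python3 -m pendant '[[[1,0,0],0],[[2,0,0],0],[[2.8,0,0],0],[[3.5,0,0],0],[[4.2,0,0],0],[[4.9,0,0],0],[[5.6,0,0],0],[[6.3,0,0],0],[[7,0,0],0],[[7.6,0,0],0],[[8.2,0,0],0],[[8.2,0,0],0]]'
python3 - <<'E'
from h import *
st()
for n in("top","side"):
    p,d=shot(n,'1')
    q=p[150:330,180:440] if n=='top' else p[170:350,170:430]
    cv2.imwrite(f'pics/d{n}.png',cv2.resize(q,None,fx=3,fy=3,interpolation=2)[:,:,::-1])
E
```

```text
time_s: 3.3
position: [0.5078, -0.1168, 0.0216]
tool_rot: [-3.141, 0.001, -0.019]
contact_force: [-3.5, 1.0, 0.6]
gripper_width: 0.0853
gripper_force: 1.7
3.3 [ 0.5078 -0.1168  0.0216] yaw -0.0186 F [-3.5  1.   0.6] w 0.0853 j6 1.22
```

View pics/dtop.png

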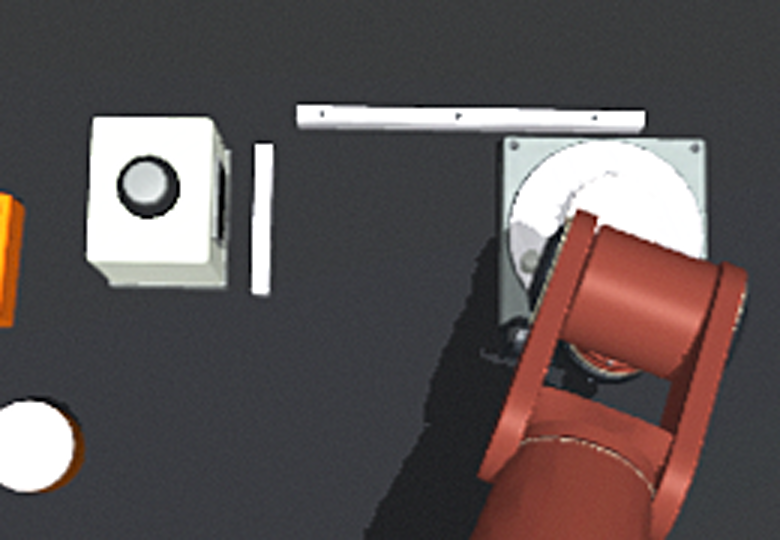

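The carrier is squared up by the fingers, just short of the back stop (carrier far edge at crop row 137, bar at rows 105–130). I'll close the remaining gap gently.

```bash
python3 -m pendant '[[[0.5,0,0],0],[[0.9,0,0],0],[[1.2,0,0],0],[[1.2,0,0],0]]'; for i in 1; do python3 -m pendant '[[[0.1,0,0],0],[[0.2,0,0],0],[[0.2,0,0],0]]';  done
python3 - <<'E'
from h import *
p,d=shot('top','2')
g=p.min(2).astype(int)
for u in (355,375,395): print(u,g[180:204,u])
for v in range(193,200): print(v,plane('top',375,v,.045)[0].round(4))
E
```

```text
time_s: 3.8
position: [0.5187, -0.1172, 0.0216]
tool_rot: [3.142, 0.002, -0.019]
contact_force: [-6.3, -0.4, 2.2]
gripper_width: 0.0854
gripper_force: 3.2
time_s: 4.1
position: [0.5201, -0.1172, 0.0215]
tool_rot: [-3.142, 0.004, -0.019]
contact_force: [-8.6, 0.4, 4.9]
gripper_width: 0.0854
gripper_force: 4.4
355 [ 58  59  58  60  53  37 174 255 255 255 252 216 205 209 209 208 206 208
 207 210 209 211 213 182]
375 [ 58  58  58  57  57  47  50 255 255 255 255 211 189 255 255 255 255 255
 255 255 255 255 255 255]
395 [ 58  60  56  56  60  57  50  34  30  25   5 185 210 206 182 255 255 255
 255 255 254 255 255 255]
193 0.6841
194 0.6817
195 0.6792
196 0.6768
197 0.6743
198 0.6719
199 0.6695
```

```bash
python3 -m pendant '[[[0.1,0,0],0],[[0.2,0,0],0],[[0.2,0,0],0]]'; python3 -m pendant '[[[0.1,0,0],0],[[0.1,0,0],0]]';python3 -m pendant '[[[0.1,0,0],0],[[0.1,0,0],0]]'
```

```text
time_s: 4.45
position: [0.5221, -0.1172, 0.0215]
tool_rot: [-3.142, 0.004, -0.019]
contact_force: [-8.1, 0.9, 5.9]
gripper_width: 0.0855
gripper_force: 4.4
time_s: 4.65
position: [0.5228, -0.1173, 0.0215]
tool_rot: [-3.142, 0.005, -0.019]
contact_force: [-10.2, 0.5, 6.0]
gripper_width: 0.0856
gripper_force: 5.0
time_s: 4.85
position: [0.5228, -0.1172, 0.0215]
tool_rot: [-3.141, 0.007, -0.019]
contact_force: [-14.3, 0.5, 10.5]
gripper_width: 0.0855
gripper_force: 7.1
```

```bash
python3 -m pendant '[[[-1,0,0],0],[[-2.5,0,0],0],[[-2.5,0,-5],0],[[-2.5,0,-9],0],[[-2.5,0,-13],0],[[-2.5,0,-14],0],[[-2.5,0,-14],0]]'; python3 -c "
from h import *
st(); print(rel(.612,-.23,.16,1.551))
for q in ((415.7,200),(347.7,200)): print(plane('top',*q,.045))
"
```

```text
time_s: 5.55
position: [0.5025, -0.1175, 0.1647]
tool_rot: [3.139, -0.007, -0.019]
contact_force: [-0.4, -0.1, -0.8]
gripper_width: 0.0852
gripper_force: 0.0
5.55 [ 0.5025 -0.1175  0.1647] yaw -0.0191 F [-0.4 -0.1 -0.8] w 0.0852 j6 1.22
([11.16, 11.04, 0.58], -90.0)
[ 0.66672892 -0.21222141  0.045     ]
[ 0.66720896 -0.0505204   0.045     ]
```

```bash
python3 -m pendant '[[[1,1,0],-8],[[2,2,0],-16],[[3,3.1,0],-24],[[4,4.2,0],-32],[[5,5.3,0],-40],[[6,6.4,0],-48],[[7,7.6,0],-56],[[8,8.8,0],-64],[[9,10,0],-72],[[10,11,0],-80],[[11,12,0],-88],[[11.2,12.1,0],-90]]'; python3 -m pendant '[[[0,0,0],0],[[0,0,0],0]]'; python3 -c "
from h import *
st(); print(rel(.612,-.24,.022,1.551))
p,d=shot('top','3');cv2.imwrite('pics/t3.png',cv2.resize(p[150:330,280:540],None,fx=3,fy=3)[:,:,::-1])
"
```

```text
time_s: 6.75
position: [0.6097, -0.2404, 0.1582]
tool_rot: [-3.139, -0.001, 1.554]
contact_force: [0.7, 0.3, 0.3]
gripper_width: 0.0857
gripper_force: 0.0
time_s: 6.95
position: [0.6092, -0.2394, 0.1591]
tool_rot: [-3.139, -0.001, 1.551]
contact_force: [0.1, 0.1, -0.6]
gripper_width: 0.0856
gripper_force: 0.0
6.95 [ 0.6092 -0.2394  0.1591] yaw 1.5508 F [ 0.1  0.1 -0.6] w 0.0856 j6 -0.47
([-0.07, 0.32, 13.71], -0.0)
```

View pics/t3.png

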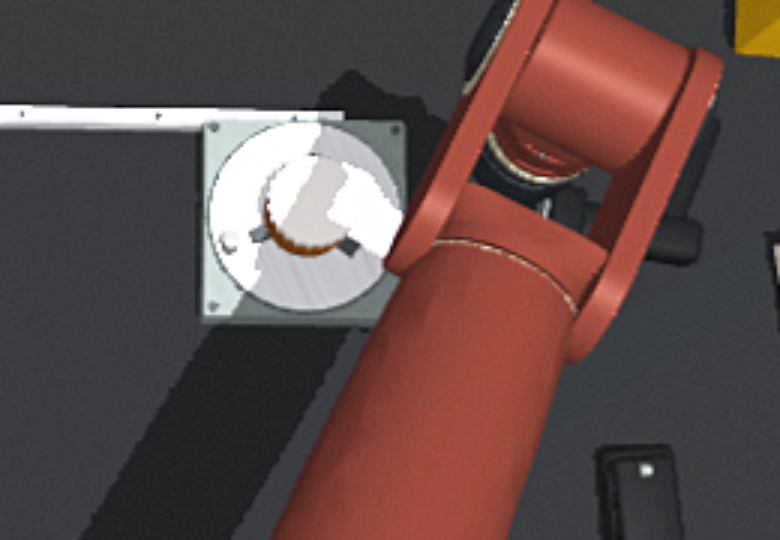

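The carrier is flush against the back stop (right edge at crop col 405), and the gripper hovers beside it above the gap to the gun. I'll check that gap from the first picture.

Run:
```python
from h import *
for z in (0.01,.04): print(plane('top',456,222,z),plane('top',456,232,z))
# carrier right side rear corner crop (407,310)
for u,v in ((405,122),(407,312)): print(plane('top',280+u/3,150+v/3,.045))
```

```text
[ 0.62020945 -0.3148947   0.01      ] [ 0.5955343  -0.31386097  0.01      ]
[ 0.6141353  -0.30713193  0.04      ] [ 0.59002351 -0.3061218   0.04      ]
[ 0.68955676 -0.21125258  0.045     ]
[ 0.53703031 -0.20816313  0.045     ]
```

```bash
python3 -m pendant '[[[0,0.3,3],0],[[0,0.5,7],0],[[0,0.5,11],0],[[0,0.5,13],0],[[0,0.5,13.8],0],[[0,0.5,13.8],0]]'; python3 -m pendant '[[[0.9,0,0],0],[[1.7,0,0],0],[[2.5,0,0],0],[[3.3,0,0],0],[[4.1,0,0],0],[[4.9,0,0],0],[[5.7,0,0],0],[[6.5,0,0],0],[[7.3,0,0],0],[[8.1,0,0],0],[[8.9,0,0],0],[[9.7,0,0],0]]'; python3 -c "
from h import *
st()"
```

```text
time_s: 7.6
position: [0.614, -0.2394, 0.0219]
tool_rot: [-3.139, -0.001, 1.551]
contact_force: [-1.0, 0.5, -0.4]
gripper_width: 0.0856
gripper_force: 0.0
time_s: 8.8
position: [0.6182, -0.1445, 0.0256]
tool_rot: [3.138, 0.005, 1.552]
contact_force: [-0.8, -8.1, 1.8]
gripper_width: 0.0855
gripper_force: 3.4
8.8 [ 0.6182 -0.1445  0.0256] yaw 1.5522 F [-0.8 -8.1  1.8] w 0.0855 j6 -0.33
```

```bash
python3 -m pendant '[[[0.8,0,0.2],0],[[1.6,0,0.4],0],[[2.4,0,0.4],0],[[3.2,0,0.4],0],[[4,0,0.4],0],[[4.8,0,0.4],0],[[5.6,0,0.4],0],[[6.4,0,0.4],0],[[7.2,0,0.4],0],[[8,0,0.4],0],[[8.8,0,0.4],0],[[9.4,0,0.4],0]]'; python3 -m pendant '[[[0.3,0,0],0],[[0.6,0,0],0],[[0.6,0,0],0]]'
python3 - <<'E'
from h import *
st()
p,d=shot('top','4');cv2.imwrite('pics/t4.png',cv2.resize(p[150:330,200:460],None,fx=3,fy=3)[:,:,::-1])
E
```

```text
time_s: 10.0
position: [0.6213, -0.0533, 0.0242]
tool_rot: [3.136, 0.01, 1.553]
contact_force: [-3.8, -15.0, 11.4]
gripper_width: 0.0851
gripper_force: 7.9
time_s: 10.3
position: [0.6216, -0.0467, 0.024]
tool_rot: [3.135, 0.008, 1.553]
contact_force: [-1.7, -13.0, 9.4]
gripper_width: 0.0855
gripper_force: 6.4
10.3 [ 0.6216 -0.0467  0.024 ] yaw 1.5526 F [ -1.7 -13.    9.4] w 0.0855 j6 -0.17
```

View pics/t4.png

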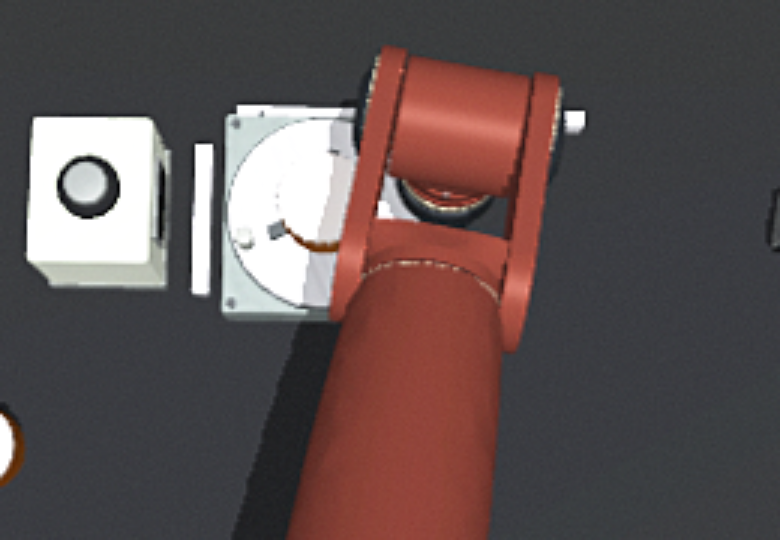

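The carrier is still about 11 mm short of the side stop (carrier edge at col 224, stop edge at col 212). Continuing in small steps.

```bash
python3 -m pendant '[[[0.2,0,0],0],[[0.4,0,0],0],[[0.6,0,0],0],[[0.8,0,0],0],[[0.8,0,0],0]]'; python3 -m pendant '[[[0.1,0,0],0],[[0.2,0,0],0],[[0.2,0,0],0]]'; python3 -m pendant '[[[0.1,0,0],0],[[0.2,0,0],0],[[0.2,0,0],0]]'
```

```text
time_s: 10.85
position: [0.6218, -0.0388, 0.024]
tool_rot: [3.135, 0.008, 1.553]
contact_force: [-3.0, -12.3, 10.0]
gripper_width: 0.0857
gripper_force: 6.5
time_s: 11.15
position: [0.6218, -0.037, 0.024]
tool_rot: [3.135, 0.009, 1.552]
contact_force: [-2.3, -13.9, 9.7]
gripper_width: 0.0858
gripper_force: 6.8
time_s: 11.45
position: [0.6218, -0.035, 0.024]
tool_rot: [3.135, 0.009, 1.552]
contact_force: [-3.7, -14.7, 9.8]
gripper_width: 0.085
gripper_force: 6.9
```

```bash
python3 -m pendant '[[[0.1,0,0],0],[[0.1,0,0],0]]'; python3 -m pendant '[[[0.1,0,0],0],[[0.1,0,0],0]]'; python3 -m pendant '[[[0.1,0,0],0],[[0.1,0,0],0]]'; python3 -c "
from h import *
p,d=shot('top','5');g=p.min(2).astype(int)
for v in (203,212,220,228,236): print(v,g[v,260:282])"
```

```text
time_s: 11.65
position: [0.6219, -0.034, 0.024]
tool_rot: [3.135, 0.009, 1.552]
contact_force: [-2.1, -14.5, 10.6]
gripper_width: 0.0854
gripper_force: 6.9
time_s: 11.85
position: [0.6219, -0.0337, 0.0241]
tool_rot: [3.135, 0.01, 1.553]
contact_force: [-2.8, -15.8, 10.5]
gripper_width: 0.0853
gripper_force: 8.0
time_s: 12.05
position: [0.6219, -0.0337, 0.024]
tool_rot: [3.135, 0.012, 1.553]
contact_force: [-4.6, -18.4, 9.3]
gripper_width: 0.0852
gripper_force: 9.6
203 [ 59  58  61  52  25 255 255 255 255 247 202 205 206 207 207 143 255 255
 255 255 255 255]
212 [ 59  58  60  52  56 255 255 255 255 244 205 162 255 255 255 255 255 255
 255 255 255 255]
220 [ 57  59  54  37 156 255 255 255 255 197 130 255 255 255 254 254 255 255
 255 255 255 255]
228 [ 59  57  52  31 255 255 255 255 255 214 166 171 232 241 241 245 249 250
 235 255 255 255]
236 [ 60  59  51  21 255 255 255 255 245 189 210 206 212 174 125 255 255 255
 255 255 255 255]
```

```bash
python3 -m pendant '[[[-1,0,0],0],[[-2.5,0,0],0],[[-2.5,0,-5],0],[[-2.5,0,-10],0],[[-2.5,0,-14],0],[[-2.5,0,-14.5],0],[[-2.5,0,-14.5],0]]'
python3 - <<'E'
from h import *
st()
for n in ('top','side'):
    p,d=shot(n,'6')
    globals()[n]=cv2.resize(p[170:270,220:370] if n=='top' else p[190:290,180:330],None,fx=4,fy=4)
a=np.hstack([top,side])[:400,:1200]
cv2.imwrite('pics/t6.png',cv2.resize(np.vstack([top[:,:,::-1],side[:,:,::-1]]),(600,600*800//600))[:600] if 0 else cv2.resize(np.hstack([top,side]),(800,267))[:,:,::-1])
cv2.imwrite('pics/t6.png',np.vstack([top[60:360],side[60:360]])[:,:,::-1])
E
```

```text
time_s: 12.8
position: [0.6195, -0.0531, 0.1664]
tool_rot: [3.138, 0.0, 1.552]
contact_force: [0.1, -0.8, -0.5]
gripper_width: 0.0852
gripper_force: 0.0
12.8 [ 0.6195 -0.0531  0.1664] yaw 1.5519 F [ 0.1 -0.8 -0.5] w 0.0852 j6 -0.19
```

View pics/t6.png

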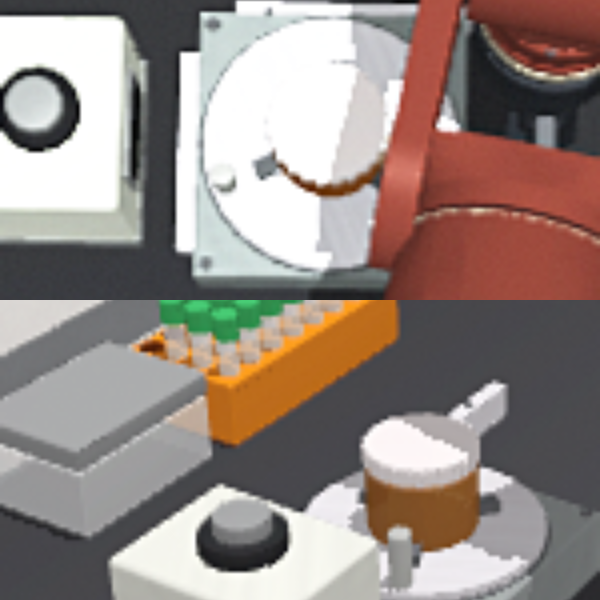

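Carrier is flush against both stops. Post top is at about (275.6,228.6) in the top view and (279.6,262.6) in the side view.

Run:
```python
from h import *
P,e=tri((275.6,228.6),(279.6,262.6)); print(P.round(4),e, plane('top',275.6,228.6,.089).round(4))
c=np.array([.6185,.0575]); d=plane('top',275.6,228.6,.089)[:2]-c; phi=np.arctan2(d[1],d[0]); print(np.hypot(*d),np.degrees(phi))
y=phi-np.pi; q=c+.066*np.array([np.cos(phi),np.sin(phi)]); print(q,y,rel(q[0],q[1],.166,y))
```

```text
[0.5907 0.1173 0.089 ] 0.0011786898391467184 [0.5901 0.117  0.089 ]
0.06595201058539052 115.47347733940671
[0.59011385 0.11708378] -1.1262002752900844 ([16.93, -3.05, -0.35], 153.4)
```

```bash
python3 -m pendant '[[[1,-0.2,-0.5],8],[[2,-0.4,-1],16],[[3,-0.6,-1],24],[[4,-0.8,-1],32],[[5,-1,-1],40],[[6,-1.2,-1],48],[[7,-1.4,-1],56],[[8,-1.6,-1],64],[[9,-1.8,-1],72],[[10,-2,-1],80],[[11,-2.2,-1],88],[[12,-2.4,-1],96]]' 0.45; python3 -c "
from h import *
st(); print(rel(.5901,.1171,.17,-1.126))"
```

```text
time_s: 14.1
position: [0.595, 0.0679, 0.1708]
tool_rot: [3.141, 0.006, -0.13]
contact_force: [0.1, 0.6, -0.3]
gripper_width: 0.0389
gripper_force: 0.0
14.1 [0.595  0.0679 0.1708] yaw -0.1295 F [ 0.1  0.6 -0.3] w 0.0389 j6 1.69
([-1.12, -4.82, 0.08], 57.1)
```

```bash
python3 -m pendant '[[[-0.2,-0.8,0],8],[[-0.4,-1.6,0],16],[[-0.6,-2.4,0],24],[[-0.8,-3.2,0],32],[[-1,-4,0],40],[[-1.1,-4.8,0],48],[[-1.1,-4.8,0],56],[[-1.1,-4.8,0],57.1],[[-1.1,-4.8,0],57.1],[[-1.1,-4.8,0],57.1]]'; python3 -c "
from h import *
st(); print(rel(.5901,.1171,.066,-1.126))"
```

```text
time_s: 15.1
position: [0.5913, 0.1162, 0.1731]
tool_rot: [3.14, 0.001, -1.119]
contact_force: [-0.5, 0.7, 0.7]
gripper_width: 0.0386
gripper_force: 0.0
15.1 [0.5913 0.1162 0.1731] yaw -1.1188 F [-0.5  0.7  0.7] w 0.0386 j6 2.76
([-0.12, 0.05, 10.71], 0.4)
```

Descend around the post, then half-close to a loose cage.

```bash
python3 -m pendant '[[[-0.1,0,3],0],[[-0.1,0,6],0],[[-0.1,0,8.5],0],[[-0.1,0,10],0],[[-0.1,0,10.6],0],[[-0.1,0,10.6],0]]'; python3 -m pendant '[[[0,0,0],0],[[0,0,0],0],[[0,0,0],0],[[0,0,0],0]]' 0.23
python3 - <<'E'
from h import *
st()
s=manip.read_state();p=s['position'];y0=s['tool_rot'][2]
c=np.array([.6185,.0575]);r=.066
for k in range(8,97,8):
    ph=np.radians(115.5+k); q=c+r*np.array([np.cos(ph),np.sin(ph)]); print(k,rel(q[0],q[1],p[2],y0+np.radians(k),p,y0))
E
```

```text
time_s: 15.7
position: [0.5912, 0.1172, 0.0678]
tool_rot: [3.141, 0.0, -1.12]
contact_force: [0.5, -1.1, 0.4]
gripper_width: 0.0385
gripper_force: 0.0
time_s: 16.1
position: [0.592, 0.1174, 0.0692]
tool_rot: [-3.14, -0.0, -1.12]
contact_force: [0.1, 0.2, 0.5]
gripper_width: 0.0196
gripper_force: 0.0
16.1 [0.592  0.1174 0.0692] yaw -1.1205 F [0.1 0.2 0.5] w 0.0196 j6 2.76
8 ([0.0, 1.1, 0.0], -8.0)
16 ([0.19, 2.0, 0.0], -16.0)
24 ([0.5, 2.87, 0.0], -24.0)
32 ([0.93, 3.69, 0.0], -32.0)
40 ([1.46, 4.43, 0.0], -40.0)
48 ([2.1, 5.1, 0.0], -48.0)
56 ([2.82, 5.67, 0.0], -56.0)
64 ([3.62, 6.13, 0.0], -64.0)
72 ([4.47, 6.48, 0.0], -72.0)
80 ([5.36, 6.71, 0.0], -80.0)
88 ([6.28, 6.81, 0.0], -88.0)
96 ([7.2, 6.79, 0.0], -96.0)
```

```bash
python3 -m pendant '[[[0,1.1,0],-8],[[0.2,2,0],-16],[[0.5,2.9,0],-24],[[0.9,3.7,0],-32],[[1.5,4.4,0],-40],[[2.1,5.1,0],-48],[[2.8,5.7,0],-56],[[3.6,6.1,0],-64],[[4.5,6.5,0],-72],[[5.4,6.7,0],-80],[[6.3,6.8,0],-88],[[7.2,6.8,0],-96]]';python3 -m pendant '[[[0,0,0],0],[[0,0,0],0]]'
python3 - <<'E'
from h import *
st()
s=manip.read_state();p=s['position'];y0=s['tool_rot'][2]
c=np.array([.6185,.0575]);r=.066
a=np.degrees(y0)+180; print(a)
for k in list(range(8,int(269-a),8))+[268.9-a,270.9-a]:
    ph=np.radians(a+k); q=c+r*np.array([np.cos(ph),np.sin(ph)]); print(k,rel(q[0],q[1],p[2],y0+np.radians(k),p,y0))
E
```

```text
time_s: 17.3
position: [0.5617, 0.0229, 0.0687]
tool_rot: [-3.141, -0.001, 0.561]
contact_force: [1.4, 1.4, -0.1]
gripper_width: 0.0196
gripper_force: 0.6
time_s: 17.5
position: [0.5616, 0.0229, 0.0685]
tool_rot: [3.141, -0.0, 0.552]
contact_force: [0.4, -0.2, 0.2]
gripper_width: 0.0198
gripper_force: 0.0
17.5 [0.5616 0.0229 0.0685] yaw 0.5518 F [ 0.4 -0.2  0.2] w 0.0198 j6 0.93
211.61814717755502
8 ([0.12, 0.95, 0.0], -8.0)
16 ([0.31, 1.85, 0.0], -16.0)
24 ([0.63, 2.72, 0.0], -24.0)
32 ([1.06, 3.53, 0.0], -32.0)
40 ([1.6, 4.28, 0.0], -40.0)
48 ([2.24, 4.94, 0.0], -48.0)
56 ([2.97, 5.51, 0.0], -56.0)
57.28185282244496 ([3.09, 5.59, 0.0], -57.3)
59.28185282244496 ([3.29, 5.71, 0.0], -59.3)
```

```bash
python3 -m pendant '[[[0.1,1,0],-8],[[0.3,1.9,0],-16],[[0.6,2.7,0],-24],[[1.1,3.5,0],-32],[[1.6,4.3,0],-40],[[2.2,4.9,0],-48],[[3,5.5,0],-56],[[3.3,5.7,0],-59.3],[[3.3,5.7,0],-59.3],[[3.3,5.7,0],-59.3]]';python3 -m pendant '[[[0,0,0],0],[[0,0,0],0]]' 0.45;python3 -m pendant '[[[0,0,-4],0],[[0,0,-7],0],[[0,0,-10],0],[[-5,0,-10],0],[[-10,0,-10],0],[[-13,0,-10],0],[[-15,0,-10],0],[[-15,0,-10],0]]'
python3 - <<'E'
from h import *
st()
p,d=shot('top','7'); q,_=shot('side','7')
a=cv2.resize(p[170:270,220:370],None,fx=4,fy=4); b=cv2.resize(q[190:290,180:330],None,fx=4,fy=4)
cv2.imwrite('pics/t7.png',np.vstack([a[60:360],b[60:360]])[:,:,::-1])
E
```

```text
time_s: 18.5
position: [0.6195, -0.0078, 0.0682]
tool_rot: [-3.141, -0.0, 1.588]
contact_force: [-0.2, 0.5, -0.3]
gripper_width: 0.0196
gripper_force: 0.0
time_s: 18.7
position: [0.6195, -0.008, 0.0684]
tool_rot: [3.142, -0.0, 1.589]
contact_force: [0.2, -0.3, 1.1]
gripper_width: 0.0381
gripper_force: 0.0
time_s: 19.5
position: [0.6223, -0.1602, 0.1682]
tool_rot: [3.142, 0.0, 1.587]
contact_force: [0.3, 0.3, -0.4]
gripper_width: 0.0389
gripper_force: 0.0
19.5 [ 0.6223 -0.1602  0.1682] yaw 1.5867 F [ 0.3  0.3 -0.4] w 0.0389 j6 -0.38
```

View pics/t7.png

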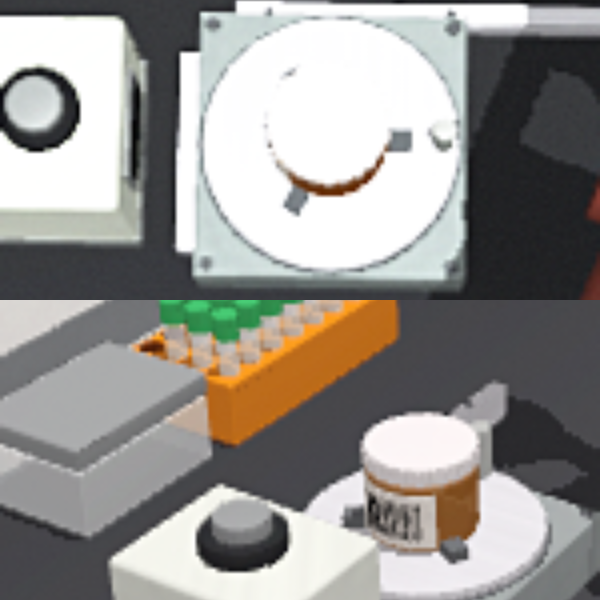

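The label now faces the reader. Post top at about (329.6,217.9), carrier corners at crop (200,12), (466,14) and (193,288). I'll check the angle and the homing from numbers.

Run:
```python
from h import *
np.set_printoptions(precision=4,suppress=True)
d=plane('top',329.6,217.9,.089)[:2]-[.6185,.0575]; print(np.hypot(*d),np.degrees(np.arctan2(d[1],d[0])),'want 268.9-360=-91.1')
p=np.load('pics/top7.npz')['p'];g=p.min(2).astype(float)
print(g[195:250:6,262:276].astype(int)); print(g[180:192,300:340:8].T.astype(int)); print(g[205:240:6,328:345].astype(int)); print(g[236:250,280:330:10].T.astype(int))
# low and right carrier edges at z=.045 (edge to dark bench)
def sub(l,th): 
    i=np.where((l[:-1]>=th)&(l[1:]<th))[0][-1]; return i+(l[i]-th)/(l[i]-l[i+1])
R=np.array([plane('top',328+sub(g[v,328:345],165),v,.045)[:2] for v in range(200,236,3)])
B=np.array([plane('top',u,236+sub(g[236:250,u],165),.045)[:2] for u in range(275,328,4)])
k=np.polyfit(R[:,0],R[:,1],1);print('right: yaw',np.arctan(k[0]),'y at .618',np.polyval(k,.618))
k=np.polyfit(B[:,1],B[:,0],1);print('near: yaw',-np.arctan(k[0]),'x at .057',np.polyval(k,.057))
print(rel(.6208,.2166,.19,1.587))
```

```text
0.06369928199864754 -93.48520851364553 want 268.9-360=-91.1
[[ 55  58  54  60  54  58  49  61 178 211 205 204 205 204]
 [ 56  52  23 255 255 255 255 244 194 203 202 203 204 204]
 [ 55  51  16 255 255 255 255 248 207 210 194 152 255 255]
 [ 54  45  54 255 255 255 255 246 178 227 255 255 255 255]
 [ 52  36 149 255 255 255 255 213 145 255 255 255 255 255]
 [ 51  26 240 255 255 255 255 209 124 255 255 255 255 255]
 [ 50  23 255 255 255 255 246 186 212 166 200 255 255 255]
 [ 50  20 255 255 255 255 245 186 207 203 207 207 137 230]
 [ 45  46 255 255 255 255 246 187 209 208 204 202 203 205]
 [ 56  53  57  53  57  48 172 207 165 138 166 200 205 203]]
[[ 58  59  54  54  36 156 255 255 249 190 255 255]
 [ 58  61  57  58  46  53 255 255 248 162 255 255]
 [ 60  57  58  57  47  43 255 255 255 222 197 194]
 [ 56  54  57  57  54  24 255 255 255 209 195 203]
 [ 59  57  60  57  51  21 255 213  88 175 161 116]]
[[255 255 231 167 205 204 208 215 129  49  56  57  57  55  57  60  48]
 [254 255 255 255 254 181 192 216 128  43  54  54  60  45  34  28  32]
 [223 244 245 246 247 255 193 185 127  47  57  48  33  32  32  34  32]
 [255 255 255 255 255 255 246 170 122  30  29  32  33  33  30  35  33]
 [255 255 255 255 255 213 180 221 124  15  27  31  32  34  32  32  34]
 [255 255 255 143 178 212 216 166  70  20  30  34  32  28  31  33  32]]
[[255 255 255 255 255 255 255 214 135 179 206 209 209 205]
 [236 255 255 255 255 255 255 255 255 255 255 255 255 254]
 [255 255 255 255 255 255 255 255 255 255 255 255 255 255]
 [255 255 255 255 255 255 255 255 255 255 255 255 255 255]
 [255 255 255 255 255 255 255 255 255 255 252 127 175 217]]Traceback (most recent call last):
  File "<stdin>", line 10, in <module>
  File "<stdin>", line 8, in sub
IndexError: index -1 is out of bounds for axis 0 with size 0
```

Run:
```python
from h import *
def sub(l,th): 
    i=np.where((l[:-1]>=th)&(l[1:]<th))[0][0]; return i+(l[i]-th)/(l[i]-l[i+1])
p=np.load('pics/top7.npz')['p'];g=p.min(2).astype(float)
for u in (278,300,320): print(g[234:256,u].astype(int))
def fit(n,h):
  g=np.load(f'pics/{n}.npz')['p'].min(2).astype(float)
  R=np.array([plane('top',344-sub(255-g[v,328:345][::-1],165),v,h)[:2] for v in range(200,236,3)])
  k=np.polyfit(R[:,0],R[:,1],1);print('right: yaw',np.arctan(k[0]),'y at .618',np.polyval(k,.618))
  B=np.array([plane('top',u,258-sub(255-g[236:259,u][::-1],160),h)[:2] for u in range(275,328,4)])
  k=np.polyfit(B[:,1],B[:,0],1);print('near: yaw',-np.arctan(k[0]),'x at .057',np.polyval(k,.057))
fit('top7',.045)
print(rel(.6208,.2166,.19,1.587))
```

```text
[255 255 255 255 255 255 255 217 138 138 201 210 206 207 208 204 206 207
 212 210 118  94]
[255 255 255 255 255 255 255 255 255 255 255 255 255 255 255 255 255 255
 191 177 146 103]
[255 255 255 255 255 255 255 255 255 255 255 255 252 127 175 217 215 212
 212 217 196 118]
right: yaw -0.01686666326967443 y at .618 -0.02318998317747436
near: yaw -0.033160187974363396 x at .057 0.5338186036336833
([37.42, 0.54, -2.16], 0.1)
```

Run:
```python
from h import *
g=np.load('pics/top7.npz')['p'].min(2).astype(float)
for u in (274,278,282,310,316,322,326): print(u,g[250:262,u].astype(int))
for v in (253.5,254.5,255.5): print(v,plane('top',300,v,.045)[:2], plane('top',300,v+4,0)[:2])
```

```text
274 [206 209 218 209 113  94  84  60  55  57  60  59]
278 [206 207 212 210 118  94  90  59  55  56  57  58]
282 [209 206 209 201 112  93  91  61  57  57  56  59]
310 [255 200  89 207 171 102  97  71  55  55  59  60]
316 [ 97 202 216 216 191 114  96  71  55  58  59  54]
322 [212 210 214 221 199 117  96  74  55  58  58  58]
326 [210 212 211 220 204 110  95  85  61  57  47  33]
253.5 [0.5390441  0.06269521] [0.53576368 0.06400319]
254.5 [0.53667895 0.06269173] [0.5333208  0.06399959]
255.5 [0.53431512 0.06268826] [0.53087928 0.063996  ]
```

Carrier flush (near edge x≈0.5377, expected 0.5378; yaw −0.02), label within about 2.5°. Now the button.

```bash
python3 -m pendant '[[[3,0,-1],0],[[7,0.1,-2],0],[[11,0.1,-2.2],0],[[15,0.2,-2.2],0],[[19,0.3,-2.2],0],[[23,0.3,-2.2],0],[[27,0.4,-2.2],0],[[31,0.5,-2.2],0],[[35,0.5,-2.2],0],[[37.4,0.5,-2.2],0],[[37.4,0.5,-2.2],0],[[37.4,0.5,-2.2],0]]' 0; python3 -c "
from h import *
st(); print(rel(.6208,.217,.15,1.587))"
```

```text
time_s: 20.8
position: [0.6194, 0.2174, 0.1901]
tool_rot: [-3.141, 0.0, 1.593]
contact_force: [-0.6, -0.5, 0.2]
gripper_width: -0.0001
gripper_force: 0.0
20.8 [0.6194 0.2174 0.1901] yaw 1.5927 F [-0.6 -0.5  0.2] w -0.0001 j6 0.2
([-0.04, 0.14, 4.01], 0.3)
```

```bash
python3 -m pendant '[[[0,0.1,2],0],[[0,0.1,4],0],[[0,0.1,4],0]]'; python3 -m pendant '[[[0,0,0.3],0],[[0,0,0.6],0],[[0,0,0.9],0],[[0,0,1],0],[[0,0,1.1],0],[[0,0,1.1],0]]'; python3 -m pendant '[[[0,0,0.1],0],[[0,0,0.2],0],[[0,0,0.2],0]]'
```

```text
time_s: 21.1
position: [0.6194, 0.2147, 0.147]
tool_rot: [-3.136, 0.001, 1.589]
contact_force: [-1.3, -0.5, 1.0]
gripper_width: -0.0001
gripper_force: 0.7
time_s: 21.7
position: [0.6219, 0.2156, 0.141]
tool_rot: [3.14, 0.001, 1.59]
contact_force: [-3.3, -3.5, 7.5]
gripper_width: 0.0
gripper_force: 3.4
time_s: 22.0
position: [0.622, 0.2156, 0.1409]
tool_rot: [3.14, 0.001, 1.59]
contact_force: [-5.5, -3.6, 14.5]
gripper_width: -0.0
gripper_force: 6.7
```

```bash
python3 -m pendant '[[[0,0,-0.2],0],[[0,0,-0.4],0],[[0,0,-0.4],0],[[0,0,-0.4],0]]';python3 -m pendant '[[[0,0,-0.2],0],[[0,0,-0.2],0],[[0,0,-0.2],0]]'; python3 -m pendant '[[[0,0,-0.2],0],[[0,0,-0.2],0],[[0,0,-0.2],0]]'
```

```text
time_s: 22.4
position: [0.622, 0.2157, 0.1418]
tool_rot: [3.14, 0.0, 1.59]
contact_force: [1.3, -2.6, 4.5]
gripper_width: -0.0003
gripper_force: 2.2
time_s: 22.7
position: [0.6218, 0.216, 0.1434]
tool_rot: [3.14, -0.0, 1.59]
contact_force: [2.3, -2.3, 3.4]
gripper_width: 0.0
gripper_force: 1.7
time_s: 23.0
position: [0.6213, 0.2162, 0.1452]
tool_rot: [3.142, -0.001, 1.59]
contact_force: [1.5, -0.9, 2.8]
gripper_width: -0.0002
gripper_force: 1.2
```

The spring curve confirms a full press. Lift clear and take a last look.

```bash
python3 -m pendant '[[[0,0,-2],0],[[0,0,-5],0],[[0,0,-8],0],[[-4,0,-9],0],[[-9,0,-9],0],[[-14,0,-9],0],[[-19,0,-9],0],[[-24,0,-9],0],[[-29,0,-9],0],[[-34,0,-9],0],[[-36,0,-9],0],[[-36,0,-9],0]]'; python3 -m pendant '[[[0,0,0],0],[[0,0,0],0]]'
python3 - <<'E'
from h import *
st()
p,d=shot('top','8'); q,_=shot('side','8')
a=cv2.resize(p[170:270,220:370],None,fx=4,fy=4); b=cv2.resize(q[190:290,180:330],None,fx=4,fy=4)
cv2.imwrite('pics/t8.png',np.vstack([a[60:360],b[60:360]])[:,:,::-1])
o=np.load('pics/top7.npz')['p']; print(cv2.absdiff(o,p)[170:260,200:335].mean())
E
```

```text
time_s: 24.2
position: [0.6274, -0.146, 0.2338]
tool_rot: [-3.139, -0.002, 1.586]
contact_force: [-0.4, 1.0, -0.0]
gripper_width: 0.0001
gripper_force: 0.0
time_s: 24.4
position: [0.6281, -0.1422, 0.2348]
tool_rot: [-3.141, -0.001, 1.592]
contact_force: [0.9, -0.9, -0.7]
gripper_width: -0.0003
gripper_force: 0.0
24.4 [ 0.6281 -0.1422  0.2348] yaw 1.5919 F [ 0.9 -0.9 -0.7] w -0.0003 j6 -0.36
2.9328120713305896
```

View pics/t8.png

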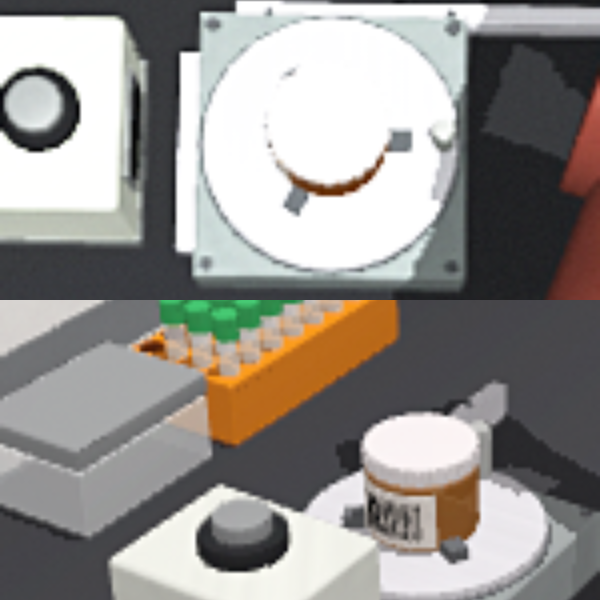

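Nothing has shifted: the post is still at crop (440,133), the carrier corners are unchanged, and the button is up again at crop (35,103).

```bash
python3 -c "
from workcell import manip
print(manip.close_job())"
```

```text
the job is handed in; nothing more can be done
None
```

I handed the job in at about 24 s: the carrier sits flush against both stops, the label faces the window to within about 2.5° by my measurement, the button was pressed fully and has sprung back up, and none of the other bench items were touched; the judge's verdict was not shown.

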